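# Fetch the hemmed-in V-block

### The arm

A 7-joint arm with a two-finger parallel gripper is mounted at the origin on the work surface. World frame = base frame: x ahead of the robot, y to its left, z up, the work surface at z = 0. Lengths are in m, angles in rad, forces in N, time in s.
With the tool pointing down it reaches from about 0.4 to 0.875 m from the base axis. Payload 19.3 kg.
Tool frame: the origin (TCP) lies midway between the tips of the shut fingers; the grasp point (between the pads) lies 19 mm behind it (tcp_to_grasp is the z of the grasp point in the tool frame, in m); z points along the fingers, y is the line along which they close (so a half turn about z gives the same grasp; the last joint's range is limited). The gripper opens to 85 mm and grips with 20 to 120 N. Pads are 22 mm wide; open, the fingers measure 114 mm over their backs; the gripper's body (76 mm by 85 mm) begins 54 mm behind the grasp point. The pads swing forward as they close: fully open they stand 13 mm farther back than shut.
Start: joints at [-1.317, 0.521, -0.036, 1.599, 0.021, 1.021, -0.113], TCP at [0.199, 0.593, 0.231] pointing down, gripper open.
Joint ranges: [-2.91, 2.91], [-0.3, 2.13], [-1.5, 1.42], [0.17, 2.43], [-1.26, 4.41], [0.16, 1.93], [-2.52, 2.52]. Speed limits (rad/s): [1.89, 1.89, 2.39, 2.39, 3.01, 3.01, 3.01].

### API

Orientations are given as [roll, pitch, yaw] about the fixed x, y, z axes, in that order (R = Rz(yaw) Ry(pitch) Rx(roll)).
In Python, from workcell import * gives the robot as it stands.
- The arm moves only by the tool send_rows, never from a script. Its argument "increments" is a list of rows, each a list of 3 entries, a list of its own where there are three numbers: the shift along the tool's x, y, z in mm, then the turn, a rotation vector about the tool's x, y, z in degrees, then the gripper's target within -1 to 1 (fully open at 1, half-way at 0, shut at -1). In form: [[[x, y, z], [wx, wy, wz], grip], ...]. A call has 1 to 10 rows; each row is the pose to reach, as a shift and turn from the pose commanded when the call began, along the tool's axes at that moment; what a row does not reach only later rows make up. A row lasts 1/10 s, in which the tool goes at most 50 mm and 8.59 degrees, less where a joint would pass 70% of its speed; a pose out of reach is approached as far as the arm can. A call with a gripper value outside its range is refused whole. The fingers move at their own pace and stop on an object; "newtons" is the grip in N (left out, the last holds). Time passes only in rows, so rows that repeat a pose let the fingers close. It gives the time, the measured TCP pose, the force, the opening and the grip force at its end, in the units of the state.
- observe(): the state, without advancing time (a new reading comes with each control period).
- grab_frame(name): name is "scene" or "side" or "wrist"; returns the picture (420x560x3 uint8, blue, green, red); there is no depth.
- camera_params(name): a dict with "fovy" (degrees; the focal length in pixels is half the picture's height over the tangent of half this angle, whatever the lens; pixels are square), "cx", "cy" (the principal point, pixels), "extrinsics" (4x4, takes a point from world to camera coordinates). Camera axes: x right, y down, z forward; pixel columns grow to the right and rows downward; lengths in m; the calibration is good to about 2 mm. A picture is of the moment at which its call begins: read the wrist's pose just before it. camera_params takes no time and is no camera call; for the wrist camera it gives the pose at the moment of the call.
- job_done(): hands the job in; it is judged then, once.
The state is a dict: "clock": time; "qpos": joint angles; "qd": joint speeds; "joint_efforts": joint torques, N m; "position": TCP position; "tool_rot": TCP orientation; "force": force on the tool from outside, world axes, zero at the start; "moment": the same for the moment, N m; "grip_width": finger opening in m; "finger_force": force on a finger pad.
Only numpy, scipy, OpenCV 4.12 (cv2) and the standard library are available. Lean on these libraries where they do the work, as an engineer would, in place of code of your own. Each camera call takes 0.05 s, during which the arm holds its last target. There are 200 camera calls.

### The job

The V-block on the wooden rack is hemmed in by three tall steel stakes. Move all three stakes aside so that they stand on the cork mat, then fetch the V-block and set it in the middle of the green rotary table's round top, and after that put each stake back in the middle of its own rubber pad on the rack: round foot on the round pad, square foot on the square pad, six-sided foot on the six-sided pad. Everything stays upright throughout and is let go standing.

Things in the scene. Friction and masses are not known exactly. Their poses are not given: they have to be found in the camera images.
- round_stake_c (a point): Round stake: foot 52 mm in diameter, 55 mm high; on it a round neck 26 mm in diameter, 50 mm high. Bare steel, 105 mm tall, flat underside, z up. This point is its centre, 52.5 mm above its underside. Grasp the neck from above, some 83 mm above the underside. 0.3 to 0.6 kg. Starts in the middle of the round pad.
- square_stake_c (a point): Square stake: foot 50 x 50 mm, 55 mm high; on it a neck 24 x 24 mm, 50 mm high, sides parallel to the foot's; x and y are normal to the sides. Bare steel, 105 mm tall, flat underside, z up. This point is its centre, 52.5 mm above its underside. Grasp the neck from above, some 83 mm above the underside. 0.3 to 0.6 kg. Starts in the middle of the square pad.
- hex_stake_c (a point): Six-sided stake: foot 50 mm across flats, 55 mm high; on it a six-sided neck 24 mm across flats, 50 mm high; y is normal to two flats of both. Bare steel, 105 mm tall, flat underside, z up. This point is its centre, 52.5 mm above its underside. Grasp the neck from above, some 83 mm above the underside. 0.3 to 0.6 kg. Starts in the middle of the six-sided pad.
- vblock_c (a point): V-block: bare steel, 44 x 44 x 40 mm high, V-groove along its x in the top; grasp the sides facing +y and -y. This point is its centre, 20 mm above its underside; z up. 0.3 to 0.6 kg. On the rack's bare 8 mm board; the stakes leave about 12 mm beside it left, right and in front (robot's side); 18 mm behind it is the rack's fence, top 32 mm above the bench. Its x is within 0.1 rad of the rack's.
- pad_round: Round pad 66 mm in diameter, black rubber, 3 mm thick, fixed on the rack's 8 mm board: the place of the round stake. Origin at the centre of its underside; z up; x from the rack's open front (robot's side) to its back fence, y to the left. Which of the rack's three places (left, right or front of the V-block) has this pad differs from start to start.
- pad_square: Square pad 62 x 62 mm, black rubber, 3 mm thick, fixed on the rack's 8 mm board: the place of the square stake. Origin at the centre of its underside; z up; x from the rack's open front (robot's side) to its back fence, y to the left. Which of the rack's three places (left, right or front of the V-block) has this pad differs from start to start.
- pad_hex: Six-sided pad 62 mm across flats, black rubber, 3 mm thick, fixed on the rack's 8 mm board: the place of the six-sided stake. Origin at the centre of its underside; z up; x from the rack's open front (robot's side) to its back fence, y to the left. Which of the rack's three places (left, right or front of the V-block) has this pad differs from start to start.
- mat: The side area: a cork mat, 170 mm (its x) by 200 mm (its y), 4 mm thick, fixed flat on the bench and empty at the start. Origin at the centre of its underside; z up.
- table_centre (a point): Centre of the flat round steel top of a small rotary table with a green cast body and a hand wheel at its side (towards its x axis). The top is 120 mm in diameter, 60 mm above the bench, and fixed; this point lies on its surface.
Mind the look-alikes: they are no part of the job. Leave any purple or yellow look-alike of the part that bears round_stake_c alone. What is shaped like the part that bears vblock_c but turquoise or yellow is not meant.

How it is judged:
By the outcome, as a careful person would: the job done as asked, in the order asked, and still so for the second after the job is handed in, with the robot touching nothing.
It also fails if it takes over 138 s, if anything falls off the work surface, if the arm or the gripper's body presses on something with over 40 N, if the wrist force passes 120 N, or if a joint passes its speed limit or range.

## Working session

There is one attempt and no reset: what is moved stays moved. The work goes in short steps, Python scripts to look and compute and a tool call to move; the robot and the scene stay as the last step left them, time stands still between calls to the robot, and variables do not carry over. Pictures are saved under pics/ and viewed, at most 14 in all, crops included, and the job is handed in when it is done.

Besides the shell and the picture viewer there is one more tool, called after "Call:" as name([rows], argument=value, ...), one row to a line, values as JSON. send_rows: Moves the arm, as the interface text tells. Its arguments: {"type":"object","properties":{"increments":{"type":"array"},"newtons":{"type":"number"}},"required":["increments"]}

```bash
mkdir -p pics; ls
python3 - <<'E'
from workcell import *
import cv2,numpy as np
print(observe())
for n in ("scene","side","wrist"):
    p=camera_params(n); print(n,p["fovy"],p["cx"],p["cy"],{k:v for k,v in p.items() if k not in("fovy","cx","cy","extrinsics")}); print(np.round(p["extrinsics"],4).tolist())
    cv2.imwrite(f"pics/{n}0.png",grab_frame(n))
E
```

```text
pics
{'clock': 0.0, 'qpos': array([-1.31721679,  0.52199059, -0.03630993,  1.6000087 ,  0.02119226,
        1.02107762, -0.11282312]), 'qd': array([ 1.78727740e-03, -8.92322895e-04, -1.32543854e-03,  5.55247584e-04,
        1.59595606e-03,  1.04455963e-03,  1.26272727e-05]), 'joint_efforts': array([ 2.25776248e-04, -9.27088308e+01,  1.98002905e+00, -3.69964099e+01,
        1.77542330e-02,  7.72608299e-03,  4.77514016e-05]), 'position': array([0.19878166, 0.59219626, 0.23074027]), 'tool_rot': array([-3.14049602e+00,  8.00818599e-05,  2.81776088e+00]), 'force': array([-0.00061198, -0.16903722,  0.25739908]), 'moment': array([ 0.01805509, -0.00035438,  0.01410968]), 'finger_force': 0.0, 'grip_width': 0.08569573356316938}
scene 55.04090049661007 280.743613371174 210.24106111977844 {}
[[0.6521, 0.758, 0.0121, -0.3438], [0.6284, -0.5315, -0.568, -0.2586], [-0.4241, 0.3781, -0.8229, 1.051], [0.0, 0.0, 0.0, 1.0]]
side 45.92877997075801 277.42040440980225 205.3567681888357 {}
[[0.7089, -0.7053, 0.0085, -0.3766], [-0.4722, -0.4835, -0.7371, 0.2933], [0.524, 0.5185, -0.6757, 0.8765], [0.0, 0.0, 0.0, 1.0]]
wrist 68.53539376595886 282.0794177210627 210.61412153784133 {}
[[0.3191, 0.9477, -0.0012, -0.6245], [0.9143, -0.3075, 0.2636, -0.0347], [0.2494, -0.0852, -0.9646, 0.3793], [0.0, 0.0, 0.0, 1.0]]
```

View pics/scene0.png

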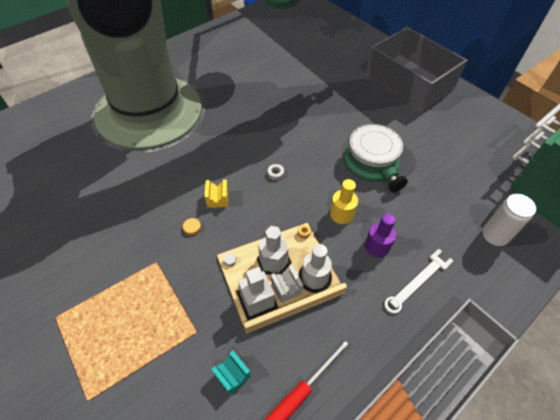

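View pics/side0.png

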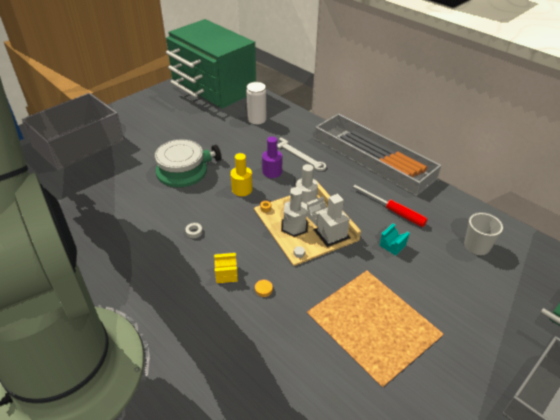

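```bash
cat > h.py <<'E'
from workcell import *
import cv2,numpy as np
from scipy.optimize import least_squares
from scipy.spatial.transform import Rotation as R
def cam(n):
    p=camera_params(n); return 210/np.tan(np.radians(p["fovy"]/2)),p["cx"],p["cy"],np.array(p["extrinsics"])
def proj(c,P):
    f,cx,cy,E=c; q=np.atleast_2d(P)@E[:3,:3].T+E[:3,3]
    return np.c_[cx+f*q[:,0]/q[:,2],cy+f*q[:,1]/q[:,2]]
def ray(c,uv,z):
    f,cx,cy,E=c; d=E[:3,:3].T@np.array([(uv[0]-cx)/f,(uv[1]-cy)/f,1]); o=-E[:3,:3].T@E[:3,3]
    return o+d*(z-o[2])/d[2]
def tri(cs,uvs):
    return least_squares(lambda X:np.concatenate([proj(c,X)[0]-uv for c,uv in zip(cs,uvs)]),[.5,0,.1])
def crop(img,x0,y0,x1,y1,s,name):
    cv2.imwrite("pics/"+name,cv2.resize(img[y0:y1,x0:x1],None,fx=s,fy=s,interpolation=cv2.INTER_CUBIC))
E
python3 - <<'E'
from h import *
crop(cv2.imread("pics/scene0.png"),205,220,355,330,5,"c1.png")
crop(cv2.imread("pics/side0.png"),245,155,375,265,5,"c2.png")
E
```

```text
(no output)
```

View pics/c1.png

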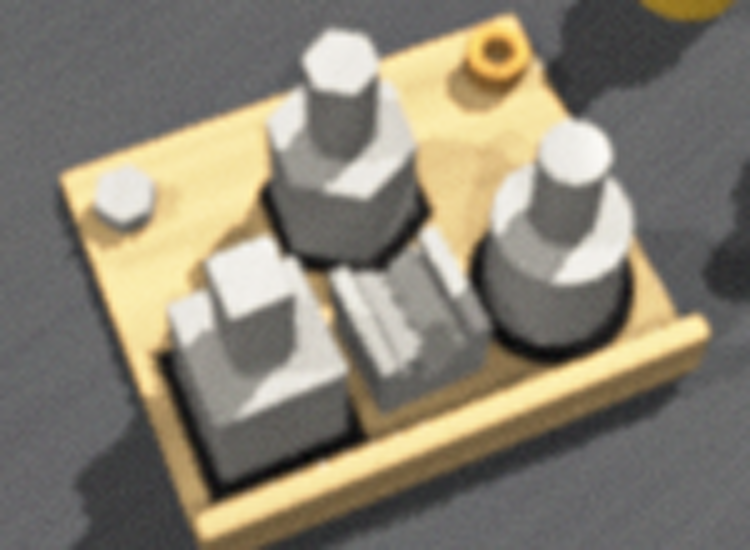

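View pics/c2.png

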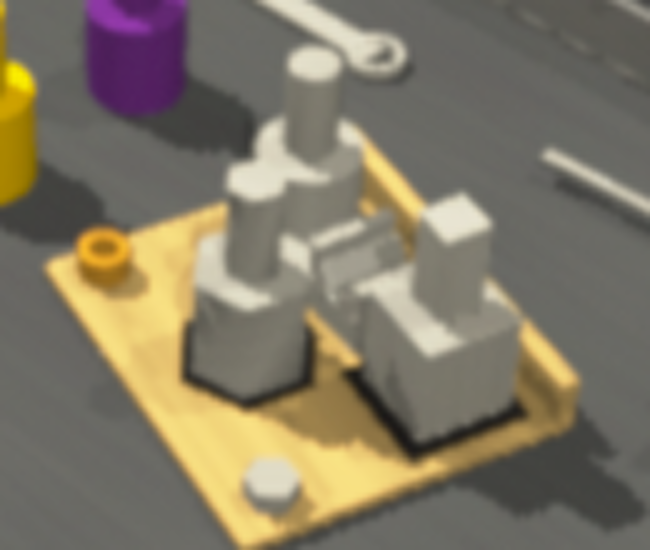

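Run:
```python
from h import *
np.set_printoptions(precision=4,suppress=True)
a,b=cam("scene"),cam("side")
pts={"sq":((255.2,275.4),(336.2,198.4),.116),"hex":((272.8,232.2),(296,191),.116),"rnd":((319.8,250.2),(307.6,167.6),.116),
"table":((376,145.5),(180,154.5),.06),"screwA":((205+125/5,220+195/5),(245+272/5,155+480/5),.014),
"corner_front_r":((205+62/5,220+178/5),(245+245/5,155+545/5),.008),"corner_front_l":((205+515/5,220+15/5),(245+48/5,155+265/5),.008),
"fence r":((205+200/5,220+520/5),(245+578/5,155+382/5),.032),
"ring":((275,172),(194,231),.005)}
for k,(u,v,z) in pts.items():
    t=tri([a,b],[u,v]); print(k,t.x,"res",np.abs(t.fun).max(),ray(a,u,z)[:2],ray(b,v,z)[:2])
print("mat"); M=[]
for u in [(57,320),(155,267),(195,327),(97,389)]: M.append(ray(a,u,.004)); print(M[-1])
print(np.mean(M,0))
M=[]
for u in [(367,272),(441,331),(383,377),(309,323)]: M.append(ray(b,u,.004)); print(M[-1])
print(np.mean(M,0))
```

```text
sq [ 0.5913 -0.1131  0.1145] res 0.6134320282379235 [ 0.5915 -0.1126] [ 0.5898 -0.1159]
hex [ 0.5469 -0.0379  0.1156] res 0.5436529948119642 [ 0.5466 -0.0371] [ 0.5463 -0.0401]
rnd [0.626  0.0009 0.1142] res 0.5452396647598334 [0.6263 0.0011] [ 0.6239 -0.0025]
table [0.4925 0.3143 0.0532] res 0.3948665615982918 [0.4954 0.3096] [0.4871 0.3045]
screwA [ 0.4934 -0.1032  0.0171] res 0.6463468191468564 [ 0.4913 -0.1011] [ 0.4956 -0.1032]
corner_front_r [ 0.4656 -0.1148  0.0061] res 0.45113616373959076 [ 0.4661 -0.1142] [ 0.4644 -0.1171]
corner_front_l [0.5261 0.0754 0.0053] res 0.9107772051770553 [0.5263 0.0765] [0.5239 0.0697]
fence r [ 0.6203 -0.1644  0.0336] res 1.9050868874147113 [ 0.6188 -0.1615] [ 0.6221 -0.1686]
ring [0.3744 0.1128 0.0063] res 0.5807355972922608 [0.3727 0.1152] [0.375  0.1121]
mat
[ 0.3837 -0.411   0.004 ]
[ 0.4054 -0.2214  0.004 ]
[ 0.5562 -0.2286  0.004 ]
[ 0.5381 -0.4093  0.004 ]
[ 0.4709 -0.3176  0.004 ]
[ 0.5609 -0.2378  0.004 ]
[ 0.5457 -0.4251  0.004 ]
[ 0.3908 -0.4038  0.004 ]
[ 0.3804 -0.2375  0.004 ]
[ 0.4695 -0.326   0.004 ]
```

Call:
send_rows([
  [[-569,-481,-50],[0,0,-1.5],1],
  [[-569,-481,-50],[0,0,-1.5],1],
  [[-569,-481,-50],[0,0,-1.5],1],
  [[-569,-481,-50],[0,0,-1.5],1],
  [[-569,-481,-50],[0,0,-1.5],1],
  [[-569,-481,-50],[0,0,-1.5],1],
  [[-569,-481,-50],[0,0,-1.5],1],
  [[-569,-481,-50],[0,0,-1.5],1],
  [[-569,-481,-50],[0,0,-1.5],1],
  [[-569,-481,-50],[0,0,-1.5],1],
])

```text
clock: 1.15
position: [0.4582, 0.164, 0.265]
tool_rot: [3.141, 0.0, 2.844]
force: [0.8, 1.9, 0.7]
grip_width: 0.0852
finger_force: 0.0
```

Call:
send_rows([
  [[-183,-163,-15],[0,0,0],1],
  [[-183,-163,-15],[0,0,0],1],
  [[-183,-163,-15],[0,0,0],1],
  [[-183,-163,-15],[0,0,0],1],
  [[-183,-163,-15],[0,0,0],1],
  [[-183,-163,-15],[0,0,0],1],
  [[-183,-163,-15],[0,0,0],1],
  [[-183,-163,-15],[0,0,0],1],
  [[-183,-163,-15],[0,0,0],1],
])

```text
clock: 2.05
position: [0.5844, -0.0423, 0.2798]
tool_rot: [3.141, -0.0, 2.846]
force: [-1.1, 0.3, 0.1]
grip_width: 0.0854
finger_force: 0.0
```

Run:
```python
from h import *
o=observe(); print(o["position"],o["tool_rot"],o["qpos"])
p=camera_params("wrist"); np.save("w1.npy",np.array(p["extrinsics"]))
im=grab_frame("wrist"); cv2.imwrite("pics/w1.png",im)
cv2.imwrite("pics/w1b.png",cv2.resize(im,(800,600),interpolation=cv2.INTER_CUBIC))
```

```text
[ 0.58439483 -0.04230652  0.27980779] [ 3.14121097e+00 -2.76100464e-04  2.84556813e+00] [-0.19080229  0.41923075  0.227066    1.65860015 -0.10482869  1.07581162
  1.34191158]
```

View pics/w1b.png

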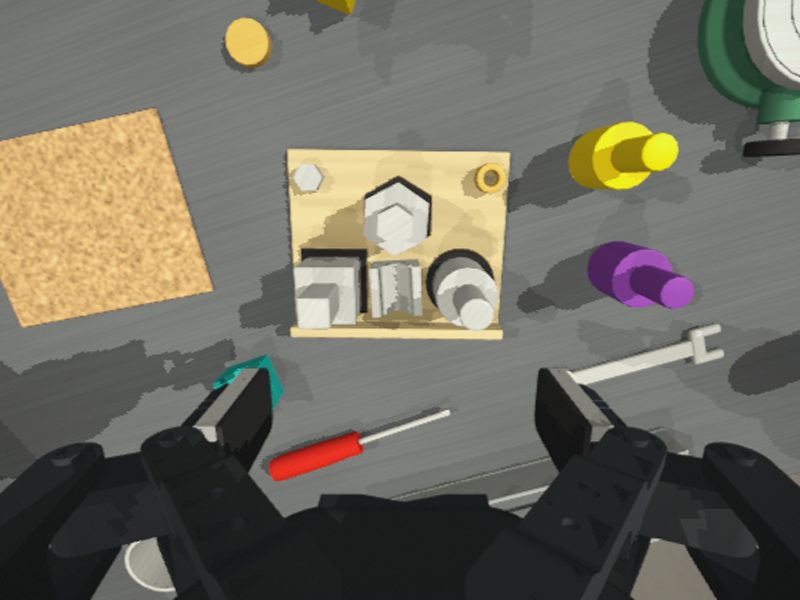

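Run:
```python
from h import *
crop(cv2.imread("pics/w1.png"),195,98,365,243,4.1,"w1c.png")
```

```text
(no output)
```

View pics/w1c.png

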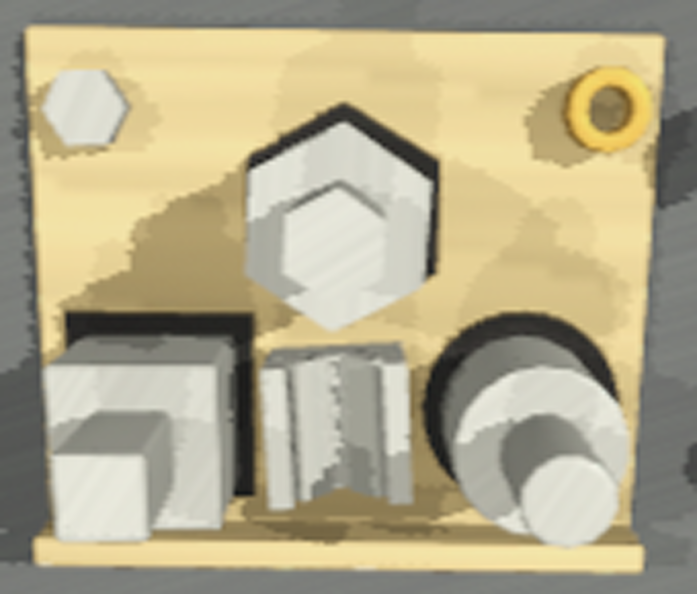

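Run:
```python
from h import *
np.set_printoptions(precision=4,suppress=True)
f,cx,cy,_=cam("wrist"); c=(f,cx,cy,np.load("w1.npy"))
g=lambda X,Y,z:ray(c,(195+(X+.5)/4.1-.5,98+(Y+.5)/4.1-.5),z)[:2]
Q={}
for k,X,Y,z in [("sq",102,497,.116),("hex",334,241,.116),("rnd",569,500,.116),("psq",159,404,.011),("phex",343,216,.011),("prnd",521,409,.011),("vb",338,434,.048),("fr",26,28,.008),("fl",664,37,.008)]:
    Q[k]=g(X,Y,z); print(k,Q[k])
d=lambda a,b:(np.linalg.norm(Q[b]-Q[a]),np.arctan2(*(Q[b]-Q[a])[::-1])-np.pi/2)
for a,b in [("sq","rnd"),("psq","prnd"),("fr","fl"),("hex","vb"),("phex","vb")]: print(a,b,d(a,b))
V=[g(*q,.048) for q in [(262,365),(411,358),(412,503),(268,510)]]
for i in range(4): e=V[(i+1)%4]-V[i]; print(np.linalg.norm(e),np.arctan2(e[1],e[0]))
h=lambda X,Y,z:ray(c,(X/1.42857,Y/1.42857),z)[:2]
M=[h(155,108,.004),h(213,290,.004),h(22,327,.004)]
print("mat",M,np.linalg.norm(M[1]-M[0]),np.linalg.norm(M[2]-M[1]),"c",(M[0]+M[2])/2, np.arctan2(*(M[1]-M[0])[::-1]))
```

```text
sq [ 0.591  -0.1124]
hex [ 0.5469 -0.0369]
rnd [0.6265 0.0008]
psq [ 0.5899 -0.1136]
phex [ 0.5489 -0.0365]
prnd [0.6269 0.0016]
vb [ 0.6086 -0.0562]
fr [ 0.4651 -0.114 ]
fl [0.5259 0.0754]
sq rnd (np.float64(0.11862172887514844), np.float64(-0.30368426000394244))
psq prnd (np.float64(0.12095302154632745), np.float64(-0.3111099165270079))
fr fl (np.float64(0.19885838205345838), np.float64(-0.31031460312235093))
hex vb (np.float64(0.06469389833465954), np.float64(-1.8735567736748706))
phex vb (np.float64(0.06292669700700809), np.float64(-1.8883614812963412))
0.04494479133877268 1.321438050779909
0.045641848463322116 -0.27921936117800006
0.04481551291032042 -1.8169614701578352
0.04578121495317903 2.865294182342157
mat [array([ 0.3983, -0.2139]), array([ 0.5658, -0.2313]), array([ 0.545 , -0.4298])] 0.16836240849632964 0.19965070220634376 c [ 0.4716 -0.3219] -0.10347187847097526
```

```bash
cat >> h.py <<'E'
PSI=2.835
B=np.array([[np.cos(PSI),np.sin(PSI)],[np.sin(PSI),-np.cos(PSI)]])
E
python3 - <<'E'
from h import *
for k,p in dict(now=(.5844,-.0423),sq=(.5906,-.1129),hex=(.5475,-.0368),rnd=(.6267,.0010),vb=(.6086,-.0562),A=(.5216,-.2768),B=(.432,-.2675),C=(.4664,-.3716),table=(.4925,.311)).items(): print(k,np.round(B@p*1000,1))
E
```

```text
now [-569.9  136.1]
sq [-597.1   70.6]
hex [-533.1  130.2]
rnd [-597.2  190.1]
vb [-597.2  130.1]
A [-580.8 -106.5]
B [-492.6 -124.6]
C [-556.8 -213.5]
table [-375.7  445.1]
```

Call:
send_rows([
  [[20,-3,20],[0,0,0.6],1],
  [[37,-5.5,50],[0,0,0.6],1],
  [[37,-5.5,90],[0,0,0.6],1],
  [[37,-5.5,120],[0,0,0.6],1],
  [[37,-5.5,145],[0,0,0.6],1],
  [[37,-5.5,150],[0,0,0.6],1],
  [[37,-5.5,150],[0,0,0.6],1],
])

```text
clock: 2.8
position: [0.5475, -0.0376, 0.1298]
tool_rot: [-3.141, -0.001, 2.834]
force: [0.1, -0.0, 0.3]
grip_width: 0.0858
finger_force: 0.0
```

Call:
send_rows([
  [[0,0.7,30],[0,0,0],1],
  [[0,0.7,54],[0,0,0],1],
  [[0,0.7,54],[0,0,0],1],
  [[0,0.7,54],[0,0,0],-1],
  [[0,0.7,54],[0,0,0],-1],
  [[0,0.7,54],[0,0,0],-1],
  [[0,0.7,54],[0,0,0],-1],
  [[0,0.7,54],[0,0,0],-1],
  [[0,0.7,54],[0,0,0],-1],
  [[0,0.7,54],[0,0,0],-1],
], newtons=60)

```text
clock: 3.8
position: [0.5484, -0.0374, 0.0767]
tool_rot: [3.141, 0.001, 2.833]
force: [-2.8, -0.4, 12.0]
grip_width: 0.0234
finger_force: 58.6
```

Call:
send_rows([
  [[0,0,-40],[0,0,0],-1],
  [[0,0,-85],[0,0,0],-1],
  [[0,0,-125],[0,0,0],-1],
  [[10,-45,-125],[0,0,0],-1],
  [[20,-94,-125],[0,0,0],-1],
  [[25,-140,-125],[0,0,0],-1],
  [[35,-185,-125],[0,0,0],-1],
  [[40,-225,-125],[0,0,0],-1],
  [[41,-254,-125],[0,0,0],-1],
  [[41,-254,-105],[0,0,0],-1],
])

```text
clock: 4.8
position: [0.4307, -0.2714, 0.1825]
tool_rot: [-3.14, 0.004, 2.828]
force: [0.5, 0.6, -4.4]
grip_width: 0.0231
finger_force: 59.6
```

Call:
send_rows([
  [[0,0,40],[0,0,0],-1],
  [[0,0,75],[0,0,0],-1],
  [[0,0,95],[0,0,0],-1],
  [[0,0,105],[0,0,0],-1],
  [[0,0,108],[0,0,0],-1],
  [[0,0,109],[0,0,0],-1],
  [[0,0,110],[0,0,0],-1],
  [[0,0,110],[0,0,0],-1],
])

```text
clock: 5.6
position: [0.4323, -0.2671, 0.0716]
tool_rot: [-3.141, 0.001, 2.833]
force: [1.0, 0.7, -4.4]
grip_width: 0.0228
finger_force: 59.6
```

Call:
send_rows([
  [[0,0,1],[0,0,0],-1],
  [[0,0,1.8],[0,0,0],-1],
  [[0,0,1.8],[0,0,0],-1],
  [[0,0,1.8],[0,0,0],1],
  [[0,0,1.8],[0,0,0],1],
  [[0,0,1.8],[0,0,0],1],
  [[0,0,0],[0,0,0],1],
  [[0,0,-30],[0,0,0],1],
  [[0,0,-70],[0,0,0],1],
  [[0,0,-110],[0,0,0],1],
])

```text
clock: 6.6
position: [0.4314, -0.2668, 0.1821]
tool_rot: [-3.142, -0.001, 2.833]
force: [0.2, -0.0, 0.5]
grip_width: 0.0853
finger_force: 0.0
```

Call:
send_rows([
  [[-20,40,0],[0,0,0],1],
  [[-43,80,0],[0,0,0],1],
  [[-65,120,0],[0,0,0],1],
  [[-87,160,0],[0,0,0],1],
  [[-105,195,0],[0,0,0],1],
  [[-105,195,10],[0,0,0],1],
  [[-105,195,40],[0,0,0],1],
  [[-105,195,50],[0,0,0],1],
  [[-105,195,50],[0,0,0],1],
])

```text
clock: 7.5
position: [0.59, -0.1132, 0.1297]
tool_rot: [-3.141, -0.003, 2.833]
force: [-0.3, 0.4, 0.1]
grip_width: 0.0851
finger_force: 0.0
```

Call:
send_rows([
  [[0,0.5,30],[0,0,0],1],
  [[0,0.5,54],[0,0,0],1],
  [[0,0.5,54],[0,0,0],1],
  [[0,0.5,54],[0,0,0],-1],
  [[0,0.5,54],[0,0,0],-1],
  [[0,0.5,54],[0,0,0],-1],
  [[0,0.5,54],[0,0,0],-1],
  [[0,0.5,54],[0,0,0],-1],
  [[0,0.5,54],[0,0,0],-1],
])

```text
clock: 8.4
position: [0.5916, -0.1126, 0.0776]
tool_rot: [3.141, 0.001, 2.833]
force: [-1.4, -0.7, 8.3]
grip_width: 0.0237
finger_force: 58.1
```

Call:
send_rows([
  [[0,0,-40],[0,0,0],-1],
  [[0,0,-85],[0,0,0],-1],
  [[0,0,-125],[0,0,0],-1],
  [[4,-45,-125],[0,0,0],-1],
  [[8,-94,-125],[0,0,0],-1],
  [[12,-140,-125],[0,0,0],-1],
  [[16,-177,-125],[0,0,0],-1],
  [[16,-177,-90],[0,0,0],-1],
  [[16,-177,-55],[0,0,0],-1],
  [[16,-177,-35],[0,0,0],-1],
])

```text
clock: 9.4
position: [0.521, -0.2758, 0.1094]
tool_rot: [3.141, -0.003, 2.833]
force: [0.9, 0.1, -5.3]
grip_width: 0.0231
finger_force: 61.3
```

Call:
send_rows([
  [[0,0,20],[0,0,0],-1],
  [[0,0,34],[0,0,0],-1],
  [[0,0,38],[0,0,0],-1],
  [[0,0,40],[0,0,0],-1],
  [[0,0,41],[0,0,0],-1],
  [[0,0,41],[0,0,0],-1],
])

```text
clock: 10.0
position: [0.5226, -0.2764, 0.0715]
tool_rot: [-3.142, 0.001, 2.834]
force: [-0.2, 0.3, -4.5]
grip_width: 0.0237
finger_force: 61.3
```

Call:
send_rows([
  [[0,0,0.8],[0,0,0],-1],
  [[0,0,1.3],[0,0,0],-1],
  [[0,0,1.3],[0,0,0],-1],
  [[0,0,1.3],[0,0,0],1],
  [[0,0,1.3],[0,0,0],1],
  [[0,0,1.3],[0,0,0],1],
  [[0,0,0],[0,0,0],1],
  [[0,0,-30],[0,0,0],1],
  [[0,0,-70],[0,0,0],1],
  [[0,0,-110],[0,0,0],1],
])

```text
clock: 11.0
position: [0.5219, -0.2762, 0.182]
tool_rot: [-3.142, -0.001, 2.833]
force: [-0.0, 0.4, -0.5]
grip_width: 0.0855
finger_force: 0.0
```

Call:
send_rows([
  [[-2,40,0],[0,0,0],1],
  [[-5,85,0],[0,0,0],1],
  [[-8,130,0],[0,0,0],1],
  [[-10,175,0],[0,0,0],1],
  [[-13,220,0],[0,0,0],1],
  [[-15,265,0],[0,0,0],1],
  [[-16,296,0],[0,0,0],1],
  [[-16,296,20],[0,0,0],1],
  [[-16,296,50],[0,0,0],1],
  [[-16,296,50],[0,0,0],1],
])

```text
clock: 12.0
position: [0.6254, 0.0013, 0.1278]
tool_rot: [-3.14, -0.005, 2.834]
force: [-0.5, 0.0, 0.5]
grip_width: 0.0853
finger_force: 0.0
```

Call:
send_rows([
  [[0,0,30],[0,0,0],1],
  [[0,0,53],[0,0,0],1],
  [[0,0,53],[0,0,0],1],
  [[0,0,53],[0,0,0],-1],
  [[0,0,53],[0,0,0],-1],
  [[0,0,53],[0,0,0],-1],
  [[0,0,53],[0,0,0],-1],
  [[0,0,53],[0,0,0],-1],
  [[0,0,53],[0,0,0],-1],
])

```text
clock: 12.9
position: [0.6277, 0.0008, 0.0787]
tool_rot: [3.141, 0.001, 2.833]
force: [-2.1, -0.4, 8.0]
grip_width: 0.025
finger_force: 58.4
```

Call:
send_rows([
  [[0,0,-40],[0,0,0],-1],
  [[0,0,-85],[0,0,0],-1],
  [[0,0,-130],[0,0,0],-1],
  [[5,-45,-135],[0,0,0],-1],
  [[10,-94,-135],[0,0,0],-1],
  [[15,-140,-135],[0,0,0],-1],
  [[20,-185,-135],[0,0,0],-1],
  [[24,-230,-135],[0,0,0],-1],
  [[28,-275,-135],[0,0,0],-1],
  [[32,-320,-135],[0,0,0],-1],
])

```text
clock: 13.9
position: [0.4986, -0.2957, 0.213]
tool_rot: [3.141, -0.0, 2.834]
force: [0.8, -0.5, -4.0]
grip_width: 0.0249
finger_force: 60.4
```

Call:
send_rows([
  [[4,-42,0],[0,0,0],-1],
  [[8,-83.5,0],[0,0,0],-1],
  [[8,-83.5,2],[0,0,0],-1],
  [[8,-83.5,40],[0,0,0],-1],
  [[8,-83.5,80],[0,0,0],-1],
  [[8,-83.5,110],[0,0,0],-1],
  [[8,-83.5,130],[0,0,0],-1],
  [[8,-83.5,138],[0,0,0],-1],
  [[8,-83.5,140],[0,0,0],-1],
  [[8,-83.5,140],[0,0,0],-1],
])

```text
clock: 14.9
position: [0.4671, -0.3716, 0.0735]
tool_rot: [-3.141, 0.001, 2.833]
force: [-0.7, -0.1, -4.3]
grip_width: 0.0243
finger_force: 60.8
```

Call:
send_rows([
  [[0,0,1],[0,0,0],-1],
  [[0,0,2],[0,0,0],-1],
  [[0,0,2],[0,0,0],-1],
  [[0,0,2],[0,0,0],1],
  [[0,0,2],[0,0,0],1],
  [[0,0,2],[0,0,0],1],
  [[0,0,0],[0,0,0],1],
  [[0,0,-40],[0,0,0],1],
  [[0,0,-80],[0,0,0],1],
  [[0,0,-120],[0,0,0],1],
])

```text
clock: 15.9
position: [0.4665, -0.3713, 0.1943]
tool_rot: [-3.142, -0.0, 2.833]
force: [0.6, 0.0, 0.2]
grip_width: 0.0853
finger_force: 0.0
```

Call:
send_rows([
  [[-5,45,-10],[0,0,0],1],
  [[-10,90,-20],[0,0,0],1],
  [[-15,135,-30],[0,0,0],1],
  [[-20,180,-40],[0,0,0],1],
  [[-25,225,-50],[0,0,0],1],
  [[-30,270,-50],[0,0,0],1],
  [[-35,315,-50],[0,0,0],1],
  [[-40,343,-50],[0,0,0],1],
  [[-40,343,-50],[0,0,0],1],
  [[-40,343,-50],[0,0,0],1],
])

```text
clock: 16.9
position: [0.6088, -0.0566, 0.2427]
tool_rot: [-3.141, -0.0, 2.834]
force: [0.1, -0.2, 0.0]
grip_width: 0.0853
finger_force: 0.0
```

Run:
```python
from h import *
o=observe(); print(o["position"],o["tool_rot"])
np.save("w2.npy",np.array(camera_params("wrist")["extrinsics"]))
im=grab_frame("wrist"); cv2.imwrite("pics/w2.png",im)
cv2.imwrite("pics/w2b.png",cv2.resize(im,(800,600),interpolation=cv2.INTER_CUBIC))
```

```text
[ 0.60881445 -0.05663668  0.2427069 ] [-3.14113442e+00 -2.04156260e-04  2.83423908e+00]
```

View pics/w2b.png

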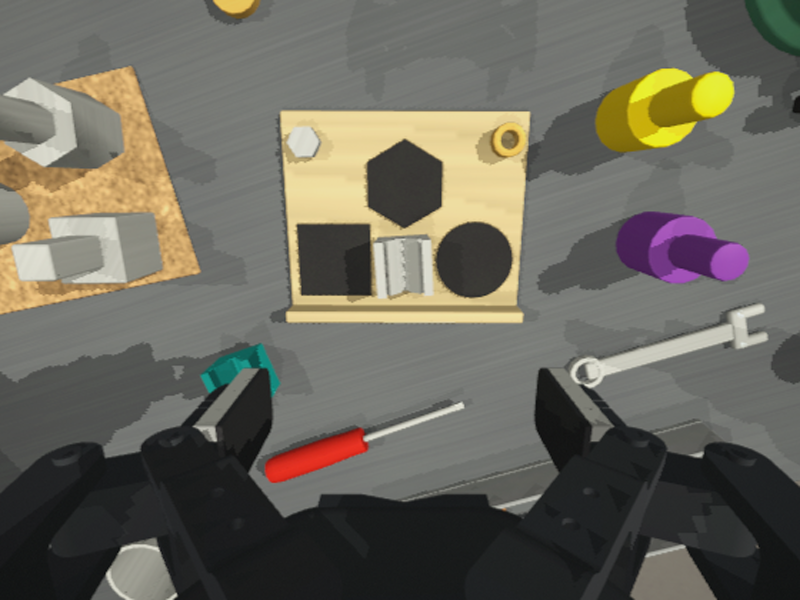

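Run:
```python
from h import *
np.set_printoptions(precision=4,suppress=True)
im=cv2.imread("pics/w2.png"); f,cx,cy,_=cam("wrist"); c=(f,cx,cy,np.load("w2.npy"))
m=(im.max(2)<70).astype(np.uint8); m[:70]=0; m[222:]=0; m[:,:195]=0; m[:,370:]=0
n,l,s,ce=cv2.connectedComponentsWithStats(m)
for i in range(1,n):
    if s[i,4]>500: p=ray(c,ce[i],.011)[:2]; print(s[i],ce[i],p,B@p*1000)
crop(im,255,155,310,217,9.5,"w2c.png")
```

```text
[ 258   98   51   61 2347] [282.902  128.3997] [ 0.5483 -0.0365] [-533.7595  130.7168]
[ 208  157   52   50 2371] [234.0738 181.4142] [ 0.5901 -0.1128] [-596.6663   70.5857]
[ 306  156   52   52 2129] [331.3908 181.4885] [0.6265 0.0012] [-596.954   190.2867]
```

View pics/w2c.png

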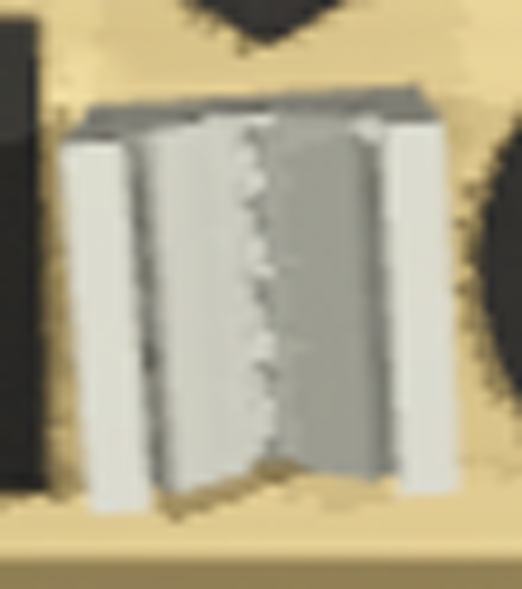

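Run:
```python
from h import *
f,cx,cy,_=cam("wrist"); c=(f,cx,cy,np.load("w2.npy"))
V=np.array([ray(c,(255+(X+.5)/9.5-.5,155+(Y+.5)/9.5-.5),.048)[:2] for X,Y in [(63,143),(443,122),(460,490),(92,512)]])
print(V.mean(0),B@V.mean(0)*1000)
for i in range(4): e=V[(i+1)%4]-V[i]; print(np.linalg.norm(e),np.arctan2(e[1],e[0]))
```

```text
[ 0.60936243 -0.05653384] [-598.00891423  130.01533396]
0.04392751167909862 1.3177062349716078
0.043894499029377906 -0.24584689487737293
0.044008355914811705 -1.8172431680330503
0.04418634528010009 2.8938902383825758
```

Call:
send_rows([
  [[-0.6,0,40],[0,0,-3.4],1],
  [[-0.6,0,85],[0,0,-3.4],1],
  [[-0.6,0,130],[0,0,-3.4],1],
  [[-0.6,0,170],[0,0,-3.4],1],
  [[-0.6,0,200],[0,0,-3.4],1],
  [[-0.6,0,215],[0,0,-3.4],1],
  [[-0.6,0,224],[0,0,-3.4],1],
  [[-0.6,0,228],[0,0,-3.4],1],
  [[-0.6,0,228],[0,0,-3.4],1],
])

```text
clock: 17.85
position: [0.61, -0.0572, 0.0155]
tool_rot: [3.141, 0.001, 2.893]
force: [0.2, -0.6, 0.4]
grip_width: 0.085
finger_force: 0.0
```

Call:
send_rows([
  [[0,0,0],[0,0,0],-1],
  [[0,0,0],[0,0,0],-1],
  [[0,0,0],[0,0,0],-1],
  [[0,0,0],[0,0,0],-1],
  [[0,0,0],[0,0,0],-1],
  [[0,0,0],[0,0,0],-1],
])

```text
clock: 18.45
position: [0.6099, -0.0568, 0.0156]
tool_rot: [3.141, 0.001, 2.893]
force: [-1.6, 0.4, 9.1]
grip_width: 0.0432
finger_force: 61.3
```

Call:
send_rows([
  [[0,0,-40],[0,0,0],-1],
  [[0,0,-85],[0,0,0],-1],
  [[0,0,-130],[0,0,0],-1],
  [[0,0,-180],[0,0,0],-1],
  [[0,0,-225],[0,0,0],-1],
  [[17,44,-225],[0,0,0],-1],
  [[33,88,-225],[0,0,0],-1],
  [[50,132,-225],[0,0,0],-1],
  [[67,176,-225],[0,0,0],-1],
  [[83,220,-225],[0,0,0],-1],
])

```text
clock: 19.45
position: [0.5824, 0.1786, 0.2399]
tool_rot: [-3.142, -0.0, 2.893]
force: [0.7, 0.7, -4.5]
grip_width: 0.043
finger_force: 63.7
```

Call:
send_rows([
  [[15,40,0],[0,0,0],-1],
  [[30,80,0],[0,0,0],-1],
  [[41,107,0],[0,0,0],-1],
  [[41,107,0],[0,0,0],-1],
  [[41,107,0],[0,0,0],-1],
])

```text
clock: 19.95
position: [0.5694, 0.2908, 0.2395]
tool_rot: [-3.141, -0.0, 2.894]
force: [-0.1, -0.9, -2.9]
grip_width: 0.0431
finger_force: 63.7
```

Run:
```python
from h import *
o=observe(); print(o["position"],o["tool_rot"],o["grip_width"])
np.save("w3.npy",np.array(camera_params("wrist")["extrinsics"]))
im=grab_frame("wrist"); cv2.imwrite("pics/w3.png",im)
cv2.imwrite("pics/w3b.png",cv2.resize(im,(800,600),interpolation=cv2.INTER_CUBIC))
```

```text
[0.56936564 0.29083859 0.23949772] [-3.14084006e+00 -3.62803797e-04  2.89403107e+00] 0.043086396989795224
```

View pics/w3b.png

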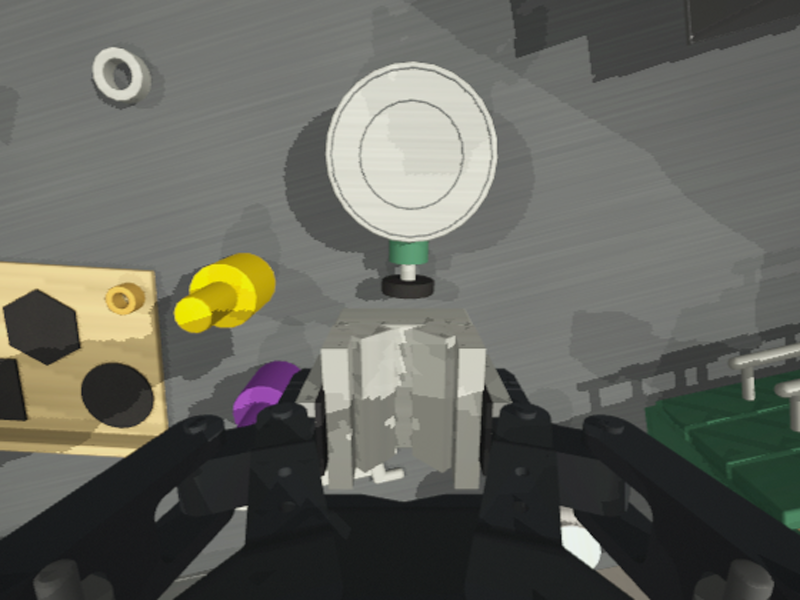

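Run:
```python
from h import *
im=cv2.imread("pics/w3.png"); f,cx,cy,_=cam("wrist"); c=(f,cx,cy,np.load("w3.npy"))
m=(im.min(2)>150).astype(np.uint8); m[:30]=0; m[172:]=0; m[:,:210]=0; m[:,365:]=0
cn=max(cv2.findContours(m,0,1)[0],key=cv2.contourArea)[:,0]
P=np.array([ray(c,u,.06)[:2] for u in cn])
r=least_squares(lambda q:np.hypot(*(P-q[:2]).T)-q[2],[.5,.3,.06],loss="soft_l1",f_scale=.001); print(r.x,np.abs(r.fun).max())
t=r.x[:2]
k=1.42857
V=np.array([ray(c,(X/k,Y/k),.2719)[:2] for X,Y in [(321,349),(486,349),(480,489),(330,490)]])
print(V,np.linalg.norm(V-np.roll(V,1,0),axis=1))
o=np.array([.5694,.2908]); ps=2.894; T=np.array([[np.cos(ps),np.sin(ps)],[np.sin(ps),-np.cos(ps)]])
print("v-tcp",T@(V.mean(0)-o)*1000,"table-tcp",T@(t-o)*1000)
```

```text
[0.49046373 0.31648275 0.05908116] 0.0008261241764986466
[[0.5425081  0.27492233]
 [0.55343186 0.31803269]
 [0.5964365  0.30755003]
 [0.58588296 0.2644073 ]] [0.0446312  0.04447282 0.04426381 0.04441478]
v-tcp [-0.05491381  0.45543174] table-tcp [82.82321108  5.5545957 ]
```

Call:
send_rows([
  [[42,3,0],[0,0,0],-1],
  [[82.8,5.5,0],[0,0,0],-1],
  [[82.8,5.5,5],[0,0,0],-1],
  [[82.8,5.5,45],[0,0,0],-1],
  [[82.8,5.5,90],[0,0,0],-1],
  [[82.8,5.5,130],[0,0,0],-1],
  [[82.8,5.5,155],[0,0,0],-1],
  [[82.8,5.5,165],[0,0,0],-1],
  [[82.8,5.5,168],[0,0,0],-1],
  [[82.8,5.5,168],[0,0,0],-1],
])

```text
clock: 21.0
position: [0.4916, 0.3161, 0.0727]
tool_rot: [3.141, 0.001, 2.892]
force: [0.0, 0.8, -3.2]
grip_width: 0.0431
finger_force: 63.5
```

Call:
send_rows([
  [[0.5,0.3,2],[0,0,0],-1],
  [[0.5,0.3,3.5],[0,0,0],-1],
  [[0.5,0.3,4.5],[0,0,0],-1],
  [[0.5,0.3,4.5],[0,0,0],-1],
])

```text
clock: 21.4
position: [0.4907, 0.3169, 0.0676]
tool_rot: [3.141, 0.0, 2.893]
force: [-0.5, 0.3, -0.9]
grip_width: 0.0428
finger_force: 64.0
```

Weight has mostly gone to the table; release and lift.

Call:
send_rows([
  [[0,0,0.5],[0,0,0],-1],
  [[0,0,0.5],[0,0,0],-1],
  [[0,0,0.5],[0,0,0],1],
  [[0,0,0.5],[0,0,0],1],
  [[0,0,0.5],[0,0,0],1],
  [[0,0,0.5],[0,0,0],1],
  [[0,0,-30],[0,0,0],1],
  [[0,0,-75],[0,0,0],1],
  [[0,0,-120],[0,0,0],1],
  [[0,0,-160],[0,0,0],1],
])

```text
clock: 22.4
position: [0.4906, 0.3166, 0.2295]
tool_rot: [3.141, 0.0, 2.893]
force: [1.1, 0.0, 0.7]
grip_width: 0.0854
finger_force: 0.0
```

Run:
```python
from h import *
c=camera_params("wrist")
o=observe(); print(o["position"],o["tool_rot"],o["grip_width"])
im=np.hstack([cv2.resize(grab_frame("wrist"),(400,300)),cv2.resize(grab_frame("scene")[80:215,280:460],(400,300))])
cv2.imwrite("pics/t1.png",im)
```

```text
[0.49056437 0.31656856 0.22951263] [3.14106401e+00 4.82090497e-04 2.89256907e+00] 0.08536824905062587
```

View pics/t1.png

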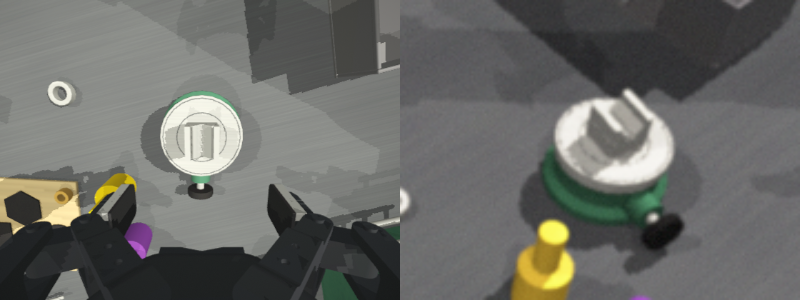

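Call:
send_rows([
  [[-10,-45,0],[0,0,1],1],
  [[-20,-93,0],[0,0,2],1],
  [[-30,-140,0],[0,0,3.4],1],
  [[-40,-188,0],[0,0,3.4],1],
  [[-51,-236,0],[0,0,3.4],1],
  [[-61,-284,0],[0,0,3.4],1],
  [[-72,-332,0],[0,0,3.4],1],
  [[-82,-380,0],[0,0,3.4],1],
  [[-93,-428,0],[0,0,3.4],1],
  [[-103,-475,0],[0,0,3.4],1],
])

```text
clock: 23.5
position: [0.473, -0.1711, 0.2273]
tool_rot: [3.142, 0.0, 2.833]
force: [1.5, 0.9, 0.1]
grip_width: 0.0851
finger_force: 0.0
```

Run:
```python
from h import *
o=observe(); p=o["position"]; print(p,o["tool_rot"],(B@(np.array([.4668,-.3715])-p[:2]))*1000)
for k,t in dict(rC=(.4668,-.3715),rnd=(.6270,.0010),sA=(.5222,-.2763),sq=(.5911,-.1127),hB=(.432,-.267),hex=(.5482,-.037)).items(): print(k,np.round(B@t*1000,1))
```

```text
[ 0.47295281 -0.17106512  0.22728215] [3.14154850e+00 2.44329053e-04 2.83347340e+00] [ -54.62775281 -192.9450875 ]
rC [-557.2 -213.3]
rnd [-597.5  190.2]
sA [-581.2 -105.8]
sq [-597.5   71. ]
hB [-492.4 -124.2]
hex [-533.8  130.2]
```

Call:
send_rows([
  [[-14,-48,0],[0,0,0],1],
  [[-27,-96,0],[0,0,0],1],
  [[-41,-144,0],[0,0,0],1],
  [[-55,-193,0],[0,0,0],1],
  [[-55,-193,20],[0,0,0],1],
  [[-55,-193,60],[0,0,0],1],
  [[-55,-193,92],[0,0,0],1],
  [[-55,-193,97],[0,0,0],1],
  [[-55,-193,97],[0,0,0],1],
])

```text
clock: 24.4
position: [0.467, -0.3696, 0.1301]
tool_rot: [3.142, -0.001, 2.833]
force: [0.2, 0.4, 0.8]
grip_width: 0.0858
finger_force: 0.0
```

Call:
send_rows([
  [[-0.4,-1.9,25],[0,0,0],1],
  [[-0.4,-1.9,50],[0,0,0],1],
  [[-0.4,-1.9,60],[0,0,0],1],
  [[-0.4,-1.9,60],[0,0,0],1],
  [[-0.4,-1.9,60],[0,0,0],-1],
  [[-0.4,-1.9,60],[0,0,0],-1],
  [[-0.4,-1.9,60],[0,0,0],-1],
  [[-0.4,-1.9,60],[0,0,0],-1],
  [[-0.4,-1.9,60],[0,0,0],-1],
  [[-0.4,-1.9,60],[0,0,0],-1],
])

```text
clock: 25.4
position: [0.4674, -0.3719, 0.0709]
tool_rot: [-3.141, 0.001, 2.833]
force: [-1.4, -0.3, 7.3]
grip_width: 0.0246
finger_force: 58.4
```

Call:
send_rows([
  [[0,0,-45],[0,0,0],-1],
  [[0,0,-90],[0,0,0],-1],
  [[0,0,-138],[0,0,0],-1],
  [[-4,45,-140],[0,0,0],-1],
  [[-8,90,-140],[0,0,0],-1],
  [[-13,135,-140],[0,0,0],-1],
  [[-17,180,-140],[0,0,0],-1],
  [[-22,225,-140],[0,0,0],-1],
  [[-26,270,-140],[0,0,0],-1],
  [[-31,315,-140],[0,0,0],-1],
])

```text
clock: 26.4
position: [0.5923, -0.0789, 0.2103]
tool_rot: [-3.142, -0.0, 2.833]
force: [0.5, -0.3, -4.1]
grip_width: 0.0245
finger_force: 60.7
```

Call:
send_rows([
  [[-4,45,0],[0,0,0],-1],
  [[-8.7,88.7,0],[0,0,0],-1],
  [[-8.7,88.7,2],[0,0,0],-1],
  [[-8.7,88.7,30],[0,0,0],-1],
  [[-8.7,88.7,70],[0,0,0],-1],
  [[-8.7,88.7,100],[0,0,0],-1],
  [[-8.7,88.7,122],[0,0,0],-1],
  [[-8.7,88.7,127],[0,0,0],-1],
  [[-8.7,88.7,127],[0,0,0],-1],
  [[-8.7,88.7,127],[0,0,0],-1],
])

```text
clock: 27.4
position: [0.628, 0.0009, 0.0845]
tool_rot: [3.141, 0.001, 2.833]
force: [-0.1, 0.6, -4.6]
grip_width: 0.0246
finger_force: 60.6
```

Call:
send_rows([
  [[0.7,0,3],[0,0,0],-1],
  [[0.7,0,5],[0,0,0],-1],
  [[0.7,0,6],[0,0,0],-1],
  [[0.7,0,6.3],[0,0,0],-1],
  [[0.7,0,6.3],[0,0,0],-1],
])

```text
clock: 27.9
position: [0.627, 0.0013, 0.078]
tool_rot: [3.141, 0.001, 2.833]
force: [-3.5, 0.0, 10.1]
grip_width: 0.0246
finger_force: 62.4
```

Call:
send_rows([
  [[0,0,0],[0,0,0],1],
  [[0,0,0],[0,0,0],1],
  [[0,0,0],[0,0,0],1],
  [[0,0,-2],[0,0,0],1],
  [[0,0,-35],[0,0,0],1],
  [[0,0,-75],[0,0,0],1],
  [[0,0,-105],[0,0,0],1],
  [[3,-45,-105],[0,0,0],1],
  [[5,-90,-105],[0,0,0],1],
  [[8,-135,-105],[0,0,0],1],
])

```text
clock: 28.9
position: [0.5775, -0.1261, 0.1824]
tool_rot: [3.142, 0.001, 2.834]
force: [1.5, -0.5, 0.0]
grip_width: 0.085
finger_force: 0.0
```

Call:
send_rows([
  [[3,-45,0],[0,0,0],1],
  [[5,-90,0],[0,0,0],1],
  [[7,-135,0],[0,0,0],1],
  [[8,-161,0],[0,0,0],1],
  [[8,-161,5],[0,0,0],1],
  [[8,-161,40],[0,0,0],1],
  [[8,-161,52],[0,0,0],1],
  [[8,-161,52],[0,0,0],1],
  [[8,-161,52],[0,0,0],1],
])

```text
clock: 29.8
position: [0.522, -0.2757, 0.1306]
tool_rot: [-3.142, 0.0, 2.834]
force: [-0.2, 0.2, -0.4]
grip_width: 0.0852
finger_force: 0.0
```

Call:
send_rows([
  [[-0.3,-0.5,25],[0,0,0],1],
  [[-0.3,-0.5,50],[0,0,0],1],
  [[-0.3,-0.5,61],[0,0,0],1],
  [[-0.3,-0.5,61],[0,0,0],1],
  [[-0.3,-0.5,61],[0,0,0],-1],
  [[-0.3,-0.5,61],[0,0,0],-1],
  [[-0.3,-0.5,61],[0,0,0],-1],
  [[-0.3,-0.5,61],[0,0,0],-1],
  [[-0.3,-0.5,61],[0,0,0],-1],
  [[-0.3,-0.5,61],[0,0,0],-1],
])

```text
clock: 30.8
position: [0.5221, -0.2766, 0.0696]
tool_rot: [3.142, 0.001, 2.833]
force: [-1.7, 1.2, 8.0]
grip_width: 0.0233
finger_force: 58.8
```

Call:
send_rows([
  [[0,0,-45],[0,0,0],-1],
  [[0,0,-90],[0,0,0],-1],
  [[0,0,-125],[0,0,0],-1],
  [[-4,45,-125],[0,0,0],-1],
  [[-8,90,-125],[0,0,0],-1],
  [[-12,135,-125],[0,0,0],-1],
  [[-16,177,-125],[0,0,0],-1],
  [[-16,177,-125],[0,0,0],-1],
  [[-16,177,-85],[0,0,0],-1],
  [[-16,177,-50],[0,0,0],-1],
])

```text
clock: 31.8
position: [0.5907, -0.1124, 0.1181]
tool_rot: [3.141, 0.001, 2.834]
force: [0.3, 0.2, -4.9]
grip_width: 0.0238
finger_force: 62.0
```

Call:
send_rows([
  [[0,0,20],[0,0,0],-1],
  [[0,0,33],[0,0,0],-1],
  [[0,0,37],[0,0,0],-1],
  [[0,0,38],[0,0,0],-1],
  [[0,0,38],[0,0,0],-1],
])

```text
clock: 32.3
position: [0.5912, -0.1129, 0.0819]
tool_rot: [3.141, 0.001, 2.833]
force: [0.2, 0.1, -4.8]
grip_width: 0.0233
finger_force: 61.8
```

Call:
send_rows([
  [[0,0,3],[0,0,0],-1],
  [[0,0,4.5],[0,0,0],-1],
  [[0,0,5],[0,0,0],-1],
  [[0,0,5.3],[0,0,0],-1],
  [[0,0,5.3],[0,0,0],-1],
])

```text
clock: 32.8
position: [0.591, -0.1127, 0.0766]
tool_rot: [3.141, 0.001, 2.833]
force: [-3.4, -0.2, 8.8]
grip_width: 0.0233
finger_force: 64.0
```

Call:
send_rows([
  [[0,0,0],[0,0,0],1],
  [[0,0,0],[0,0,0],1],
  [[0,0,0],[0,0,0],1],
  [[0,0,-2],[0,0,0],1],
  [[0,0,-35],[0,0,0],1],
  [[0,0,-75],[0,0,0],1],
  [[0,0,-105],[0,0,0],1],
  [[22,-40,-105],[0,0,0],1],
  [[43,-80,-105],[0,0,0],1],
  [[65,-120,-105],[0,0,0],1],
])

```text
clock: 33.8
position: [0.4912, -0.2081, 0.181]
tool_rot: [-3.142, 0.001, 2.834]
force: [0.6, -1.3, 0.2]
grip_width: 0.0852
finger_force: 0.0
```

Call:
send_rows([
  [[20,-38,0],[0,0,0],1],
  [[40,-75,0],[0,0,0],1],
  [[40,-75,5],[0,0,0],1],
  [[40,-75,40],[0,0,0],1],
  [[40,-75,51],[0,0,0],1],
  [[40,-75,51],[0,0,0],1],
  [[40,-75,51],[0,0,0],1],
])

```text
clock: 34.5
position: [0.4318, -0.2667, 0.1303]
tool_rot: [-3.141, 0.0, 2.834]
force: [-0.3, 0.1, 0.6]
grip_width: 0.0851
finger_force: 0.0
```

Call:
send_rows([
  [[0,-0.3,25],[0,0,0],1],
  [[0,-0.3,50],[0,0,0],1],
  [[0,-0.3,61],[0,0,0],1],
  [[0,-0.3,61],[0,0,0],1],
  [[0,-0.3,61],[0,0,0],-1],
  [[0,-0.3,61],[0,0,0],-1],
  [[0,-0.3,61],[0,0,0],-1],
  [[0,-0.3,61],[0,0,0],-1],
  [[0,-0.3,61],[0,0,0],-1],
  [[0,-0.3,61],[0,0,0],-1],
])

```text
clock: 35.5
position: [0.4317, -0.267, 0.0693]
tool_rot: [3.141, 0.001, 2.833]
force: [-1.1, 2.2, 10.7]
grip_width: 0.0234
finger_force: 58.3
```

Call:
send_rows([
  [[0,0,-45],[0,0,0],-1],
  [[0,0,-90],[0,0,0],-1],
  [[0,0,-135],[0,0,0],-1],
  [[-7,45,-135],[0,0,0],-1],
  [[-14,90,-135],[0,0,0],-1],
  [[-21,135,-135],[0,0,0],-1],
  [[-29,180,-135],[0,0,0],-1],
  [[-36,225,-135],[0,0,0],-1],
  [[-41.3,254.2,-135],[0,0,0],-1],
  [[-41.3,254.2,-133],[0,0,0],-1],
])

```text
clock: 36.5
position: [0.5492, -0.0326, 0.2013]
tool_rot: [3.14, -0.0, 2.839]
force: [-0.8, -1.4, -4.7]
grip_width: 0.0233
finger_force: 61.4
```

Call:
send_rows([
  [[0,0,35],[0,0,0],-1],
  [[0,0,75],[0,0,0],-1],
  [[0,0,105],[0,0,0],-1],
  [[0,0,117],[0,0,0],-1],
  [[0,0,121],[0,0,0],-1],
  [[0,0,121],[0,0,0],-1],
  [[0,0,121],[0,0,0],-1],
])

```text
clock: 37.2
position: [0.5486, -0.0374, 0.082]
tool_rot: [3.141, 0.002, 2.833]
force: [0.8, 0.2, -5.0]
grip_width: 0.023
finger_force: 61.3
```

Call:
send_rows([
  [[0.4,0.2,3],[0,0,0],-1],
  [[0.4,0.2,4.5],[0,0,0],-1],
  [[0.4,0.2,5.2],[0,0,0],-1],
  [[0.4,0.2,5.7],[0,0,0],-1],
  [[0.4,0.2,5.7],[0,0,0],-1],
])

```text
clock: 37.7
position: [0.548, -0.0367, 0.0763]
tool_rot: [3.141, 0.001, 2.833]
force: [-6.4, 1.3, 22.0]
grip_width: 0.0231
finger_force: 64.4
```

Call:
send_rows([
  [[0.4,0,-0.5],[0,0,0],-1],
  [[0,0,-0.5],[0,0,0],1],
  [[0,0,-0.5],[0,0,0],1],
  [[0,0,-0.5],[0,0,0],1],
  [[0,0,-3],[0,0,0],1],
  [[0,0,-40],[0,0,0],1],
  [[0,0,-85],[0,0,0],1],
  [[0,0,-130],[0,0,0],1],
  [[0,0,-175],[0,0,0],1],
  [[-30,0,-205],[0,0,0],1],
])

```text
clock: 38.7
position: [0.5752, -0.0455, 0.2839]
tool_rot: [3.14, 0.002, 2.834]
force: [3.0, 0.5, -0.3]
grip_width: 0.0852
finger_force: 0.0
```

Call:
send_rows([
  [[-10,0,0],[0,0,0],1],
  [[-10,0,0],[0,0,0],1],
  [[-10,0,0],[0,0,0],1],
])

```text
clock: 39.0
position: [0.5848, -0.049, 0.279]
tool_rot: [-3.141, -0.002, 2.833]
force: [-0.1, 0.9, -0.7]
grip_width: 0.0855
finger_force: 0.0
```

Run:
```python
from h import *
print(observe()["position"])
np.save("w4.npy",np.array(camera_params("wrist")["extrinsics"]))
im=grab_frame("wrist"); cv2.imwrite("pics/w4.png",im)
crop(im,195,98,365,243,4.1,"w4c.png")
```

```text
[ 0.58482244 -0.04896787  0.27896107]
```

View pics/w4c.png

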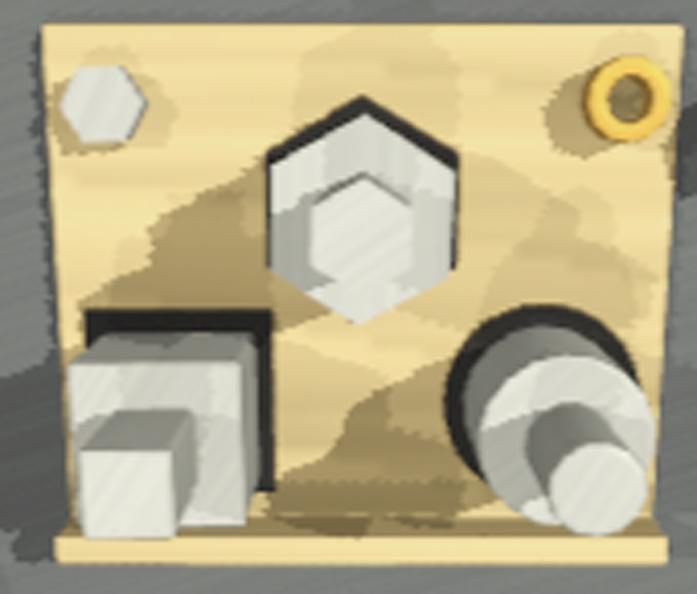

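Run:
```python
from h import *
f,cx,cy,_=cam("wrist"); c=(f,cx,cy,np.load("w4.npy"))
ok=True
for X,Y,p in [(128,493,(.5901,-.1128)),(361,231,(.5483,-.0365)),(598,489,(.6265,.0012))]:
    d=(ray(c,(195+(X+.5)/4.1-.5,98+(Y+.5)/4.1-.5),.116)[:2]-p)*1000; print(d); ok&=np.hypot(*d)<3.5
if ok: print(job_done())
```

```text
[1.03534594 0.48484613]
[-1.55161736  0.23364194]
[-0.21291002  0.02640041]
the job is handed in; nothing more can be done
None
```

The job is handed in at about 39 s of the 138 s allowed: the V-block is centred on the rotary table's top, and each stake stands upright on its own pad, within about 1.6 mm of the middle by the last wrist-camera picture.

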